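Pin the swing arm over the loaded nest and hold the pin

ROBOT

A 6-joint arm with a two-finger parallel gripper is mounted at the origin on a cart in front of the work surface, level with it; the furniture and walls round the work are solid. World frame = base frame: x ahead of the robot, y to its left, z up, the work surface at z = 0. Lengths are in m, angles in rad, forces in N, time in s.
With the tool pointing down it reaches from about 0.225 to 0.875 m from the base axis. Payload 3.4 kg.
Tool frame: the origin (TCP) lies on the centre line of the jaws, within the pads' length; the fingertips stand 17 mm ahead of it and the grasp point (between the pads) lies 2 mm behind it (nose_length is the distance from the TCP to the fingertips, in m); z points along the fingers, y is the line along which they close (so a half turn about z gives the same grasp; the last joint's range is limited). The gripper opens to 85 mm and grips with 20 to 120 N. Pads are 22 mm wide; open, the fingers measure 114 mm over their backs; the gripper's body (76 mm by 85 mm) begins 54 mm behind the grasp point. The pads swing forward as they close: fully open they stand 13 mm farther back than shut.
Start: joints at [-0.121, 0.276, 1.505, -0, 1.361, -0.121], TCP at [0.575, -0, 0.248] pointing down, gripper open.
Joint ranges: [-2.89, 2.89], [-0.75, 2.08], [0.22, 2.7], [-1.18, 4.32], [0.11, 2.71], [-2.7, 2.7]. Speed limits (rad/s): [2.57, 2.57, 3.14, 3.14, 3.14, 3.14].

INTERFACE

Orientations are given as a unit quaternion [w, x, y, z].
In Python, from rig import get_state, get_image, sign_off, find_in, place_of, nose_length gives the robot as it stands.
- The arm moves only by the tool apply_moves, never from a script. Its argument "deltas" is one flat list of numbers, 5 for each row, row after row: the finger opening in mm, from 0 to 85.4, then the shift along the tool's x, y, z in mm, then the turn about the tool's z in degrees. A call has 1 to 12 rows; each row is the pose to reach, as a shift and turn from the pose commanded when the call began, along the tool's axes at that moment; what a row does not reach only later rows make up. A row lasts 1/12 s, in which the tool goes at most 41.7 mm and 7.16 degrees, less where a joint would pass 70% of its speed; a pose out of reach is approached as far as the arm can. A call with a gripper value outside its range is refused whole. The fingers move at their own pace and stop on an object; "squeeze" is the grip in N (left out, the last holds). Time passes only in rows, so rows that repeat a pose let the fingers close. It gives the time, the measured TCP pose, the force, the opening and the grip force at its end, in the units of the state.
- get_state(): the state, without advancing time (a new reading comes with each control period).
- get_image(name): name is "scene" or "side" or "wrist"; returns a dict with "frame" (480x640x3 uint8, red, green, blue), "K" (3x3 intrinsics, pixels), "k1" (the pictures are not rectified: a ray, as slopes to the right and down, at radius r is drawn at 1 + k1 r^2 times it, then the intrinsics apply), "position" and "orientation" of the camera in the world. Camera axes: x right, y down, z forward; pixel columns grow to the right and rows downward; lengths in m; the calibration is good to about 2 mm. A picture is of the moment at which its call begins. There is no depth.
- sign_off(): hands the job in; it is judged then, once.
Trained networks look in a picture, given as the dict that the camera call returned (one of the last four; its "shot" number tells which), for a name from the list of things; names that differ only in an ending like _2 or _b are one class to them, and where a whole thing is asked for, a point or a joint stands for the part that bears it (a point fixed in the world has none). Each returns a list of dicts, best first, with "score" (0 to 1); they miss things now and then, are a little off and sometimes report something else, mostly with a low value. They report only what shows in the picture. A call takes as long as a camera call.
- find_in(query, picture): "point" ([column, row] in pixels, amid what is visible of it).
- place_of(query, picture): "point" ([column, row] in pixels: a listed point, or the origin of a listed thing).
The state is a dict: "clock": time; "qpos": joint angles; "qd": joint speeds; "effort": joint torques, N m; "position": TCP position; "ee_rot": TCP orientation; "contact_force": force on the tool from outside, world axes, zero at the start; "moment": the same for the moment, N m; "width": finger opening in m; "gripper_force": force on a finger pad.
Only numpy, scipy, OpenCV 4.12 (cv2) and the standard library are available. Lean on these libraries where they do the work, as an engineer would, in place of code of your own. Each camera call takes 0.05 s, during which the arm holds its last target. There are 200 camera calls.

TASK

Line up the fixture's blue swing arm over the nest that holds the gold clasp: take the loose steel index pin from the wooden stand, thread it from above through the brass bush in the arm and, with the arm swung so that its rubber foot is over the clasp, on into the brass bush in the base plate below, until the pin's red ring is level with the top of the arm's bush. The pin has no collar and would drop through, so finish while still holding it in your gripper at that height, upright and still, spanning both bushes, so that I can tighten the pivot screw. Leave the clasp lying in its nest and do not disturb the oil bottle, hex key, caliper and blue-handled pliers.

Things in the scene. Friction and masses are not known exactly. Their poses are not given: they have to be found in the camera images.
- pin_center (a point): centre of the loose steel index pin, 12 mm in diameter, 150 mm long, 0.13 kg, no collar or head; z axis along the pin towards its dark ribbed grip end (the ribbed part, same diameter, reaches from 105 to 146 mm above the tip; below that the pin is bright); it starts upright in an end hole of the stand, 35 mm deep, its top about 165 mm above the bench. The lowest 6 mm of the pin taper from 12 mm down to a 7 mm wide flat tip. It fits the bushes with 2 mm of play on the diameter
- pin_tip (a point): middle of the pin's lower end (75 mm below pin_center)
- pin_ring (a point): middle of the red depth ring painted on the pin, 4 mm wide, 84 mm above the tip; it neither stands out nor stops the pin
- pin_stand: fixed beech block, 56 (x) x 130 (y) x 50 mm high, origin at the centre of its underside. The index pin stands in its +y hole (40 mm from the middle); two thinner, shorter dark punches, fixed, stand in the middle hole and the -y hole, 40 mm apart, tops at most 77 mm above the bench
- fixture: fixed base plate of the swing-arm fixture, aluminium, 190 (x) x 240 (y) mm, on four rubber feet, its top 40 mm above the bench; origin at the centre of its underside on the bench, z up. The arm's pivot column stands 70 mm from the origin along the fixture's +x; the pivot screw's head is the highest part of the fixture, 111 mm above the bench
- swing_arm (a joint): angle of the blue swing arm about the upright pivot, rad: at 0 it points along the fixture's -x; it grows counter-clockwise seen from above, so that positive values bring the arm to the fixture's -y side. It turns freely with light friction (under 1 N at the bush), stays where it is left, range -0.75 to 0.75. At +0.60 the arm's bush is over bush_right and the foot over the -y nest; at -0.60 over bush_left and the +y nest
- upper_bush (a point): centre of the upper mouth of the brass bush in the arm: upright through bore 14 mm wide, 24 mm long, upper mouth 104 mm and lower mouth 80 mm above the bench, 105 mm from the pivot axis. The arm is 16 mm thick (84 to 100 mm above the bench), moves with the joint, 28 to 42 mm wide
- foot (a point): middle of the underside of the arm's round rubber foot, 155 mm from the pivot axis, 77 mm above the bench; when the arm is lined up it stands over the nest, about 6 mm above the clasp, without touching it
- bush_left (a point): centre of the upper mouth of the brass index bush in the base plate on the fixture's +y side: upright through bore 14 mm wide, 26 mm long, mouth 44 mm above the bench, 105 mm from the pivot axis
- bush_right (a point): the same on the fixture's -y side
- nest_loaded_floor (a point): middle of the pocket floor, 50 mm above the bench, of the black round nest that holds the clasp; 51 mm wide disc, pocket walls up to 57 mm above the bench. The two nests may stand on either side; each is 155 mm from the pivot axis, on the same radius as the index bush of its side
- nest_empty_floor (a point): the same of the empty nest
- clasp_center (a point): centre of the loose gold D-shaped clasp, 13 x 30 x 21 mm, 12 g, that stands loosely in its nest's pocket, its top 71 mm above the bench. Whichever side it lies on is the side to pin
- oil_bottle_center (a point): centre of the loose cream oil bottle with a black cap, 34 mm wide, 86 mm high; bystander
- hex_key: loose dark hex key, 29 x 83 x 5 mm, lying flat; bystander
- caliper: loose steel caliper, 68 x 205 x 9 mm, lying flat near the bench's front edge; bystander
- pliers: loose pliers with blue grips, 49 x 172 x 11 mm, lying flat; bystander

How it is judged:
On the way, in this order (a step that is already met when the one before it is completed fails the run):
1. the pin is drawn out of the stand (height (world z) of pin_tip above 0.055 m and contact force between index_pin and the fingers above 1 N), for 0.2 s.
2. the pin is threaded from above through the arm's bush: its tip is below the bush, its axis in the bore (height (world z) of pin_tip below 0.079 m and height (world z) of pin_center above 0.105 m and horizontal distance between pin_tip and upper_bush below 0.005 m and angle between pin_center's own z axis and vertical below 0.12 rad), for 0.1 s.
At the end, for the whole second after the job is handed in: Pin upright (3.5 degrees), still, gripped (over 2 N), in the arm's bush and the base bush below it, its red ring within 8 mm of the level of the arm bush's upper mouth; the foot within 15 mm of above the clasp's centre; the clasp upright in its nest, within 8 mm of its middle (horizontal distance between foot and clasp_center below 0.015 m and (horizontal distance between pin_tip and bush_left below 0.003 m or horizontal distance between pin_tip and bush_right below 0.003 m) and horizontal distance between pin_ring and upper_bush below 0.004 m and z of pin_ring in the frame of upper_bush between -0.008 and 0.008 m and angle between pin_center's own z axis and vertical below 0.06 rad and contact force between index_pin and the fingers above 2 N and linear speed of index_pin below 0.01 m/s and velocity of joint swing_arm between -0.05 and 0.05 rad/s and horizontal distance between clasp_center and nest_loaded_floor below 0.008 m and angle between clasp_center's own z axis and vertical below 0.3 rad); the arm keeps its last pose, push and grip.
It fails at once if the clasp is knocked out of place or over (distance of clasp_center from where it was at the start of the episode above 0.012 m or angle between clasp_center's own z axis and vertical above 0.6 rad).
It fails at once if the oil bottle is pushed or knocked over (distance of oil_bottle_center from where it was at the start of the episode above 0.025 m).
It fails at once if the hex key, caliper or pliers are pushed away (distance of any of hex_key, caliper, pliers from where it was at the start of the episode above 0.025 m).
It also fails if it takes over 43 s, if anything falls off the work surface, if the arm or the gripper's body presses on something with over 40 N, if the wrist force passes 120 N, or if a joint passes its speed limit or range.

## Working session

There is one attempt and no reset: what is moved stays moved. The work goes in short steps, Python scripts to look and compute and a tool call to move; the robot and the scene stay as the last step left them, time stands still between calls to the robot, and variables do not carry over. Pictures are saved under pics/ and viewed, at most 10 in all, crops included, and the job is handed in when it is done.

Besides the shell and the picture viewer there is one more tool, called after ">>>" as name(argument=value, ...), one argument or row to a line, values as JSON. apply_moves: Moves the arm, as the interface text tells. Its arguments: {"type":"object","properties":{"deltas":{"type":"array"},"squeeze":{"type":"number"}},"required":["deltas"]}

```bash
mkdir -p pics
cat > h.py <<'E'
import numpy as np, cv2
from scipy.spatial.transform import Rotation as R
from rig import *
def q2R(q): return R.from_quat([q[1],q[2],q[3],q[0]]).as_matrix()
def ray(im,p):
    K=np.array(im["K"]); d=np.array([(p[0]-K[0,2])/K[0,0],(p[1]-K[1,2])/K[1,1]]); u=d.copy()
    for _ in range(20): u=d/(1+im["k1"]*(u@u))
    return np.array(im["position"]), q2R(im["orientation"])@np.array([u[0],u[1],1])
def at_z(im,p,z):
    o,d=ray(im,p); return o+d*(z-o[2])/d[2]
def proj(im,X):
    c=q2R(im["orientation"]).T@(np.array(X)-np.array(im["position"])); u=c[:2]/c[2]; u=u*(1+im["k1"]*(u@u))
    K=np.array(im["K"]); return np.array([K[0,0]*u[0]+K[0,2],K[1,1]*u[1]+K[1,2]])
def tri(im1,p1,im2,p2):
    o1,d1=ray(im1,p1);o2,d2=ray(im2,p2)
    A=np.stack([d1,-d2],1);s=np.linalg.lstsq(A,o2-o1,rcond=None)[0]
    a=o1+s[0]*d1;b=o2+s[1]*d2; return (a+b)/2,np.linalg.norm(a-b)
def save(im,n): cv2.imwrite("pics/"+n+".png",cv2.cvtColor(im["frame"],cv2.COLOR_RGB2BGR))
E
cat > a.py <<'E'
from h import *
Z=dict(pin_ring=.099,pin_center=.09,fixture=0,upper_bush=.104,bush_left=.044,bush_right=.044,nest_loaded_floor=.05,nest_empty_floor=.05,clasp_center=.06,oil_bottle_center=.043,pin_stand=0,foot=.077)
ims={n:get_image(n) for n in("scene","side","wrist")}
for n,im in ims.items():
    save(im,n+"0"); print(n,np.round(im["position"],3))
    for k,z in Z.items():
        r=place_of(k,im)
        for e in r[:1]: print(k,np.round(e["point"],1),round(e["score"],2),np.round(at_z(im,e["point"],z),4))
s=get_state();print(s["position"],s["ee_rot"],nose_length)
E
python3 a.py
```

```text
scene [0.186 0.862 1.042]
pin_ring [387.8 193.2] 0.57 [ 0.5164 -0.085   0.099 ]
pin_center [389.2 191.5] 0.5 [ 0.5188 -0.1009  0.09  ]
fixture [304.1 357.1] 0.64 [0.5123 0.3401 0.    ]
upper_bush [316.2 343.8] 0.57 [0.4732 0.3568 0.104 ]
bush_left [300.6 368.7] 0.94 [0.4922 0.3879 0.044 ]
bush_right [321.5 322.3] 0.72 [0.5058 0.274  0.044 ]
nest_loaded_floor [312.9 389.4] 0.87 [0.4486 0.4188 0.05  ]
clasp_center [314.8 388.2] 0.57 [0.444  0.4195 0.06  ]
oil_bottle_center [300.4 242.2] 0.57 [0.6511 0.0999 0.043 ]
pin_stand [395.5 213.8] 0.68 [ 0.5044 -0.1242  0.    ]
foot [337.5 357.6] 0.68 [0.4312 0.3509 0.077 ]
side [ 0.181 -0.88   0.715]
pin_ring [252.3 213. ] 0.74 [0.4262 0.316  0.099 ]
pin_center [340.9 289.7] 0.8 [ 0.5192 -0.077   0.09  ]
upper_bush [268.1 202.1] 0.55 [0.4804 0.3549 0.104 ]
bush_left [268.4 213.3] 0.8 [0.4912 0.4042 0.044 ]
nest_loaded_floor [254.2 210.3] 0.56 [0.4549 0.426  0.05  ]
nest_empty_floor [279.3 240.1] 0.57 [0.4747 0.2346 0.05  ]
oil_bottle_center [370.  256.9] 0.58 [0.6646 0.0863 0.043 ]
pin_stand [344.2 340.5] 0.71 [ 0.5057 -0.1319  0.    ]
foot [253.4 213.9] 0.72 [0.4365 0.3523 0.077 ]
wrist [0.574 0.084 0.373]
pin_ring [253.1 319.6] 0.83 [ 0.5136 -0.0871  0.099 ]
pin_center [256.4 314.6] 0.58 [ 0.515  -0.0874  0.09  ]
upper_bush [469.  354.3] 0.28 [ 0.7117 -0.1208  0.104 ]
oil_bottle_center [425.   99.4] 0.65 [0.6666 0.1011 0.043 ]
pin_stand [272.2 306.2] 0.73 [ 0.516  -0.1303  0.    ]
[ 5.75013742e-01 -2.19352155e-05  2.48328000e-01] [3.06012624e-05 7.07107048e-01 7.07106514e-01 1.07213673e-05] 0.017
```

View pics/scene0.png

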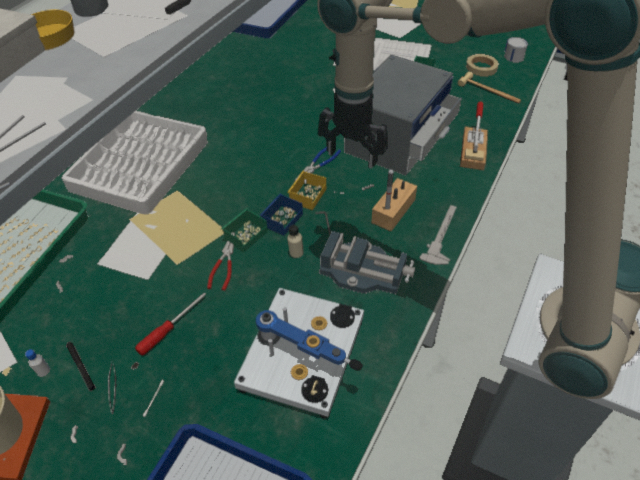

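View pics/wrist0.png

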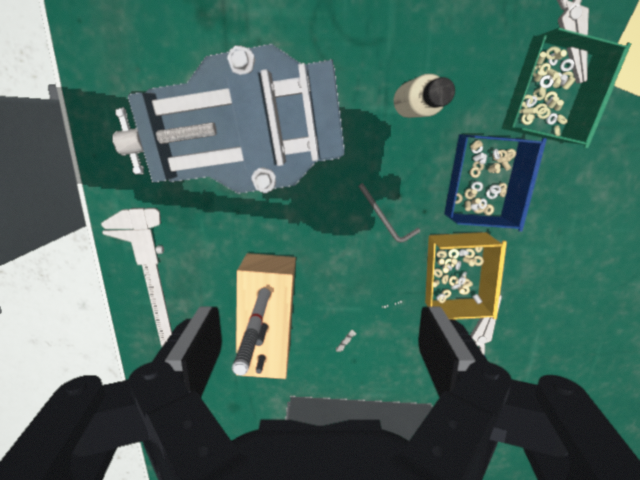

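The scene picture shows the clasp in the lower nest (314,388), on the fixture's +y side, with bush_left at (300,370). The blue arm is mid-range, with its bush at (313,342) and the pivot at (265,322). The wrist picture shows the pin leaning up from (268,290) to (240,367) with a clear space around it. I'll go above the pin for a closer look.

>>> apply_moves(
  deltas=[85,-20,-14,-5,0,85,-50,-35,-20,0,85,-76,-55,-35,0,85,-86,-61,-42,0,85,-86,-61,-42,0,85,-86,-61,-42,0],
  squeeze=40,
)

```text
clock: 2.45
position: [0.5144, -0.0861, 0.2908]
ee_rot: [0.0, 0.708, 0.707, 0.001]
contact_force: [0.2, 0.1, 1.2]
width: 0.085
gripper_force: 0.0
```

```bash
cat > b.py <<'E'
from h import *
im=get_image("wrist");save(im,"wrist1");s=get_state();print(s["position"],s["clock"])
for k,z in dict(pin_ring=.099,pin_center=.09,pin_stand=0).items():
    for e in place_of(k,im)[:1]: print(k,e["point"],e["score"],at_z(im,e["point"],z))
for x in(.512,.516):print(proj(im,[x,-.087,.165]),proj(im,[x,-.087,.12]))
E
python3 b.py
```

```text
[ 0.51442395 -0.08543251  0.29006963] 2.5
pin_ring [319.2, 215.2] 0.68 [ 0.51377381 -0.08732492  0.099     ]
pin_center [322.8, 212.3] 0.85 [ 0.51724394 -0.08686494  0.09      ]
pin_stand [319.4, 224.8] 0.63 [ 0.51395942 -0.12629868  0.        ]
[316.87498943 237.39498367] [317.19106122 221.04411717]
[322.13751466 237.38533993] [321.72553425 221.03597835]
```

View pics/wrist1.png

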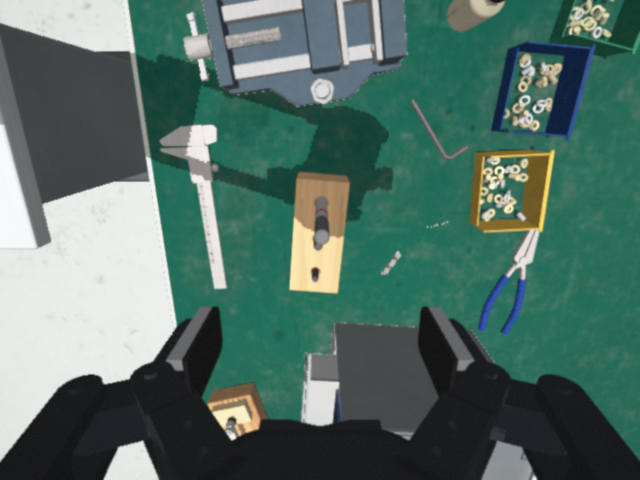

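The wrist picture shows the pin top at (321,238), about x 0.515, y -0.087, nearly under the TCP. A grey box has its near corner at (336,324), so I'll check its height and distance before going down.

```bash
cat > c.py <<'E'
from h import *
im=get_image("wrist");sc=get_image("scene")
save(sc,"scene1")
for z in (.05,.1,.13,.16,.2):
    X=at_z(im,[336,324],z);print(z,X,proj(sc,X))
f=cv2.cvtColor(sc["frame"][20:220,300:500],cv2.COLOR_RGB2BGR);cv2.imwrite("pics/crop1.png",cv2.resize(f,(600,600),interpolation=cv2.INTER_CUBIC))
print(at_z(im,[321,238],.165))
E
python3 c.py
```

```text
0.05 [ 0.53335898 -0.23449503  0.05      ] [403.15664261 169.2468691 ]
0.1 [ 0.53070764 -0.20249788  0.1       ] [401.11179671 161.89461133]
0.13 [ 0.52911683 -0.1832996   0.13      ] [399.80415621 157.19948564]
0.16 [ 0.52752603 -0.16410131  0.16      ] [398.43041839 152.27249497]
0.2 [ 0.52540496 -0.13850359  0.2       ] [396.48710438 145.31223213]
[ 0.51466364 -0.08585512  0.165     ]
```

View pics/crop1.png

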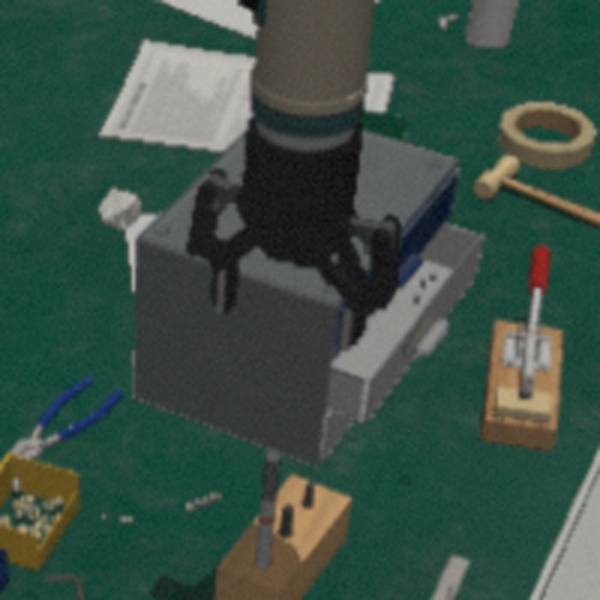

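The crop shows the box face's foot at scene (407,173), about y -0.26, which leaves room for the gripper. I'll descend and grip.

>>> apply_moves(
  deltas=[85,-1,0,30,0,85,-1,0,68,0,85,-1,0,106,0,85,-1,0,138,0,85,-1,0,155,0,85,-1,0,155,0,50,-1,0,155,0,20,-1,0,155,0,0,-1,0,155,0,0,-1,0,155,0,0,-1,0,155,0,0,-1,0,155,0],
  squeeze=60,
)

```text
clock: 3.75
position: [0.5145, -0.0872, 0.1362]
ee_rot: [0.001, 0.707, 0.707, 0.0]
contact_force: [-0.7, -0.3, 0.9]
width: 0.0116
gripper_force: 4.0
```

>>> apply_moves(
  deltas=[0,0,0,0,0,0,0,0,0,0,0,0,0,-15,0,0,0,0,-40,0,0,0,0,-70,0,0,0,0,-100,0,0,0,0,-130,0,0,0,0,-150,0,0,0,0,-150,0,0,0,0,-150,0],
  squeeze=60,
)

```text
clock: 4.58
position: [0.514, -0.087, 0.2856]
ee_rot: [0.0, 0.707, 0.707, 0.0]
contact_force: [-0.1, -1.0, -1.6]
width: 0.0105
gripper_force: 58.9
```

>>> apply_moves(
  deltas=[0,15,-2,-5,0,0,45,-5,-10,0,0,82,-9,-15,0,0,120,-13,-15,0,0,158,-17,-15,0,0,196,-21,-15,0,0,234,-25,-15,0,0,270,-29,-15,0,0,300,-32,-15,0,0,318,-34,-15,0,0,322,-34,-15,0,0,322,-34,-15,0],
)

```text
clock: 5.58
position: [0.4788, 0.2356, 0.2979]
ee_rot: [-0.001, 0.706, 0.708, -0.002]
contact_force: [-0.5, -0.4, -1.1]
width: 0.0106
gripper_force: 58.9
```

```bash
cat > d.py <<'E'
from h import *
ims={n:get_image(n) for n in("wrist","scene","side")}
s=get_state();print(s["position"],s["clock"],s["width"],s["gripper_force"])
Z=dict(fixture=0,upper_bush=.104,bush_left=.044,bush_right=.044,nest_loaded_floor=.05,nest_empty_floor=.05,clasp_center=.06,foot=.077,swing_arm=.1)
im=ims["wrist"];save(im,"wrist2")
for k,z in Z.items():
    for e in place_of(k,im)[:2]: print(k,np.round(e["point"],1),round(e["score"],2),np.round(at_z(im,e["point"],z),4))
for k in("pin_tip","pin_ring","pin_center"):
    P={n:place_of(k,i)[:1] for n,i in ims.items()}
    print(k,{n:(np.round(v[0]["point"],1),round(v[0]["score"],2)) for n,v in P.items() if v})
    for a,b in(("wrist","scene"),("wrist","side"),("scene","side")):
        if P[a] and P[b]: print(a,b,tri(ims[a],P[a][0]["point"],ims[b],P[b][0]["point"]))
E
python3 d.py
```

```text
[0.47978045 0.23365124 0.29922232] 5.7333 0.010431845472886914 58.86478018015623
fixture [357.8 100.6] 0.62 [0.5198 0.3394 0.    ]
upper_bush [325.1  72.2] 0.96 [0.4816 0.3568 0.104 ]
bush_left [337.6  36.6] 0.93 [0.494  0.3952 0.044 ]
bush_left [343.8 419.3] 0.54 [ 0.5119 -0.0795  0.044 ]
bush_right [351.6 161.5] 0.86 [0.5112 0.2765 0.044 ]
bush_right [319.3 237.9] 0.21 [0.4768 0.19   0.044 ]
nest_loaded_floor [288.    6.3] 0.95 [0.4473 0.4192 0.05  ]
nest_empty_floor [316.2 191. ] 0.92 [0.4734 0.2457 0.05  ]
clasp_center [316.2 235.8] 0.64 [0.4735 0.1979 0.06  ]
clasp_center [285.5   4.3] 0.48 [0.4459 0.4181 0.06  ]Traceback (most recent call last):
  File "d.py", line 7, in <module>
    for e in place_of(k,im)[:2]: print(k,np.round(e["point"],1),round(e["score"],2),np.round(at_z(im,e["point"],z),4))
             ~~~~~~~~^^^^^^
ValueError: it knows: bush_left, bush_right, caliper, clasp_center, fixture, foot, hex_key, nest_empty_floor, nest_loaded_floor, oil_bottle_center, pin_center, pin_ring, pin_stand, pin_tip, pliers, upper_bush
```

View pics/wrist2.png

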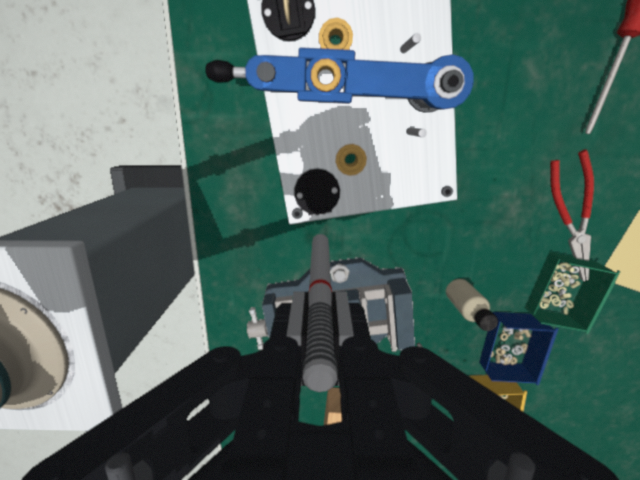

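The wrist picture shows the arm bush at (325,73), the pivot at (450,80), bush_left at (337,36), bush_right at (351,160) and the loaded nest at (288,8). The pin is gripped upright with its tip at about (320,240). Next I'll fit the fixture pose and measure the pin in the hand.

```bash
cat > e.py <<'E'
from h import *
from scipy.optimize import least_squares
def tipfit(ims,s):
    for k in("pin_tip","pin_ring","pin_center"):
        P={n:place_of(k,i)[:1] for n,i in ims.items()}
        print(k,{n:(np.round(v[0]["point"],1),round(v[0]["score"],2)) for n,v in P.items() if v})
        for a,b in(("wrist","scene"),("wrist","side"),("scene","side")):
            if P[a] and P[b]:
                X,g=tri(ims[a],P[a][0]["point"],ims[b],P[b][0]["point"]);print(a,b,np.round(X,4),round(g,4),"rel tcp mm",np.round((X-s["position"])*1e3,1))
T=lambda r,a,z,p:np.array([p[0]+.07*np.cos(p[2])-r*np.cos(a+p[2]),p[1]+.07*np.sin(p[2])-r*np.sin(a+p[2]),z])
def fixfit(O):  # O: list of (im, r, a or None(arm), z, px)
    def f(p): return np.concatenate([proj(im,T(r,p[3] if a is None else a,z,p))-px for im,r,a,z,px in O])
    q=least_squares(f,[.51,.34,0,0],loss="soft_l1",f_scale=2); return q.x,f(q.x)
def report(p):
    print("fix",np.round(p,4),"upper",np.round(T(.105,p[3],.104,p),4),"left",np.round(T(.105,-.6,.044,p),4),"pivot",np.round(T(0,0,.1,p),4))
E
cat > f.py <<'E'
from e import *
ims={n:get_image(n) for n in("wrist","scene","side")};s=get_state();print(s["position"],s["ee_rot"])
tipfit(ims,s)
W=ims["wrist"]
O=[(W,0,0,.111,[450,80])]
for k,r,a,z in(("upper_bush",.105,None,.104),("bush_left",.105,-.6,.044),("bush_right",.105,.6,.044),("nest_loaded_floor",.155,-.6,.05),("nest_empty_floor",.155,.6,.05)):
    e=place_of(k,W)
    if e: O.append((W,r,a,z,e[0]["point"]))
p,res=fixfit(O);report(p);print(np.round(res,1))
E
python3 f.py
```

```text
[0.48005495 0.234867   0.30039806] [6.70355039e-05 7.07166648e-01 7.07046901e-01 8.41169548e-05]
pin_tip {'wrist': (array([318.6, 237.7]), 0.62), 'scene': (array([345.6, 268. ]), 0.52), 'side': (array([279.3, 196.7]), 0.49)}
wrist scene [0.476  0.2373 0.1947] 0.0078 rel tcp mm [  -4.     2.5 -105.7]
wrist side [0.4794 0.2329 0.1741] 0.0012 rel tcp mm [  -0.6   -2.  -126.3]
scene side [0.478  0.2229 0.1791] 0.0013 rel tcp mm [  -2.   -12.  -121.3]
pin_ring {'wrist': (array([321.3, 291.2]), 0.6), 'scene': (array([341.8, 245. ]), 0.66), 'side': (array([279.7, 164. ]), 0.61)}
wrist scene [0.4817 0.2315 0.2546] 0.0042 rel tcp mm [  1.7  -3.4 -45.8]
wrist side [0.4826 0.2318 0.2601] 0.0042 rel tcp mm [  2.5  -3.1 -40.3]
scene side [0.4837 0.2354 0.2579] 0.0044 rel tcp mm [  3.6   0.5 -42.5]
pin_center {'wrist': (array([319. , 282.6]), 0.61), 'scene': (array([344.2, 245.2]), 0.51), 'side': (array([277.8, 165.7]), 0.8)}
wrist scene [0.4786 0.2342 0.2558] 0.0024 rel tcp mm [ -1.4  -0.6 -44.6]
wrist side [0.48   0.2349 0.2553] 0.0014 rel tcp mm [ -0.1   0.  -45.1]
scene side [0.4791 0.2327 0.2558] 0.002 rel tcp mm [ -0.9  -2.2 -44.6]
fix [ 0.5186  0.3401  0.1458 -0.1811] upper [0.4829 0.3539 0.104 ] left [0.4935 0.3963 0.044 ] pivot [0.5878 0.3502 0.1   ]
[-0.2 -0.4  0.4  0.  -2.4  0.9  1.1  0.2  1.  -1.4 -0.6  0.8]
```

>>> apply_moves(
  deltas=[0,15,1,5,0,0,45,2,15,0,0,80,3,30,0,0,108,3,45,0,0,120,3,57,0,0,120,3,57,0,0,120,3,57,0,0,120,3,57,0],
)

```text
clock: 7.65
position: [0.4833, 0.3541, 0.2438]
ee_rot: [0.001, 0.707, 0.707, -0.0]
contact_force: [-0.1, -0.1, -1.2]
width: 0.0106
gripper_force: 58.9
```

```bash
cat > g.py <<'E'
from e import *
ims={n:get_image(n) for n in("wrist","scene","side")};s=get_state();print(s["position"],s["ee_rot"],s["clock"])
tipfit(ims,s)
O=[]
for n,W in ims.items():
  for k,r,a,z in(("upper_bush",.105,None,.104),("bush_left",.105,-.6,.044),("bush_right",.105,.6,.044),("nest_loaded_floor",.155,-.6,.05),("nest_empty_floor",.155,.6,.05)):
    e=place_of(k,W)
    if e and e[0]["score"]>.5: O.append((W,r,a,z,e[0]["point"]));print(n,k,np.round(e[0]["point"],1),np.round(at_z(W,e[0]["point"],z),4))
p,res=fixfit(O);report(p);print(np.round(res,1))
W=ims["wrist"]["frame"];S=ims["scene"]["frame"];D=ims["side"]["frame"]
c=lambda f,u,v:cv2.resize(cv2.cvtColor(f[v-60:v+60,u-50:u+50],cv2.COLOR_RGB2BGR),(266,320),interpolation=cv2.INTER_CUBIC)
X=np.array(s["position"])-[0,0,.13]
cv2.imwrite("pics/crop2.png",np.hstack([c(ims[n]["frame"],*proj(ims[n],X).astype(int)) for n in ims]))
print({n:proj(ims[n],X).astype(int) for n in ims})
E
python3 g.py
```

```text
[0.48360242 0.35399709 0.24451429] [4.98694123e-04 7.07574914e-01 7.06637706e-01 8.03196016e-04] 7.8
pin_tip {'wrist': (array([319.7, 237.1]), 0.73), 'scene': (array([314.4, 332.4]), 0.5), 'side': (array([270.3, 195.1]), 0.63)}
wrist scene [0.4809 0.3545 0.131 ] 0.007 rel tcp mm [  -2.7    0.5 -113.5]
wrist side [0.4852 0.3546 0.1241] 0.0048 rel tcp mm [   1.6    0.6 -120.5]
scene side [0.4835 0.3479 0.1264] 0.0052 rel tcp mm [-1.000e-01 -6.100e+00 -1.181e+02]
pin_ring {'scene': (array([307.3, 306.4]), 0.64), 'side': (array([268.3, 166.3]), 0.79)}
scene side [0.4884 0.3537 0.2091] 0.0038 rel tcp mm [  4.8  -0.3 -35.4]
pin_center {'wrist': (array([319.2, 282.5]), 0.86), 'scene': (array([311.7, 309. ]), 0.64), 'side': (array([269. , 169.7]), 0.62)}
wrist scene [0.4819 0.3562 0.2073] 0.005 rel tcp mm [ -1.7   2.2 -37.2]
wrist side [0.4852 0.3538 0.1985] 0.0054 rel tcp mm [  1.6  -0.1 -46. ]
scene side [0.4855 0.3487 0.2002] 0.0027 rel tcp mm [  1.9  -5.3 -44.3]
wrist upper_bush [318.5 228.2] [0.4819 0.3559 0.104 ]
wrist bush_left [331.2 166.1] [0.4934 0.3971 0.044 ]
wrist bush_right [277.1 145.7] [0.4443 0.4153 0.044 ]
wrist nest_loaded_floor [280.  142.3] [0.4477 0.4187 0.05  ]
scene upper_bush [313.  342.7] [0.4796 0.3574 0.104 ]
scene bush_left [299.5 368.2] [0.4946 0.3879 0.044 ]
scene bush_right [320.9 322.4] [0.5068 0.2748 0.044 ]
scene nest_loaded_floor [313.7 390. ] [0.4467 0.4193 0.05  ]
side upper_bush [269.8 201.6] [0.4856 0.3562 0.104 ]
side bush_left [271.4 213.7] [0.4986 0.3986 0.044 ]
side nest_empty_floor [276.  236.7] [0.4715 0.2548 0.05  ]
fix [ 0.5157  0.339   0.1088 -0.1995] upper [0.4807 0.3561 0.104 ] left [0.4927 0.3961 0.044 ] pivot [0.5853 0.3466 0.1   ]
[ -1.5  -0.3  -0.8   1.   64.6 137.2   0.9  -1.2  -0.2  -0.7  -1.2   3.7
  -0.2   1.5  -1.   -0.2  -1.7   0.3  -1.7   0.7  -0.5   1.9]
{'wrist': array([320, 234]), 'scene': array([311, 337]), 'side': array([269, 198])}
```

View pics/crop2.png

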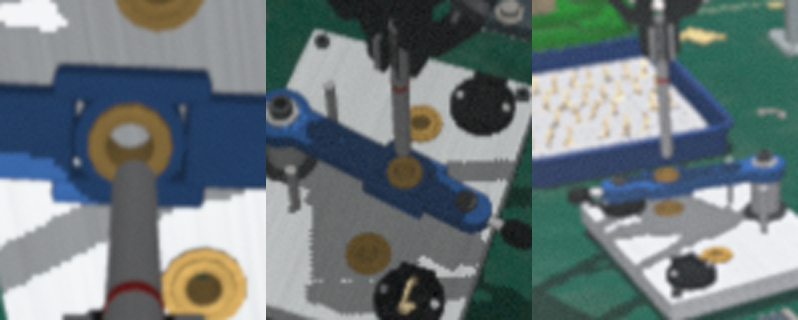

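The crops show the pin tip just above the arm bush in all three views; in the wrist view it is about 1.5 to 2 mm short in +y. I'll correct that and enter slowly.

>>> apply_moves(
  deltas=[0,1.5,-1,0,0,0,1.5,-1,6,0,0,1.5,-1,12,0,0,1.5,-1,17,0,0,1.5,-1,22,0,0,1.5,-1,27,0,0,1.5,-1,31,0,0,1.5,-1,31,0],
)

```text
clock: 9.67
position: [0.4815, 0.3562, 0.211]
ee_rot: [-0.0, 0.707, 0.707, -0.001]
contact_force: [-0.5, -0.3, -1.2]
width: 0.0104
gripper_force: 58.9
```

>>> apply_moves(
  deltas=[0,0,0,6,0,0,0,0,12,0,0,0,0,18,0,0,0,0,24,0,0,0,0,27,0,0,0,0,27,0,0,0,0,27,0],
)

```text
clock: 10.25
position: [0.482, 0.3565, 0.1851]
ee_rot: [-0.0, 0.707, 0.707, -0.0]
contact_force: [0.5, -0.6, -2.5]
width: 0.0104
gripper_force: 58.9
```

```bash
cat > i.py <<'E'
from e import *
import sys
ims={n:get_image(n) for n in("wrist","scene","side")};s=get_state();print(s["position"],s["contact_force"],s["clock"])
c=lambda f,u,v:cv2.resize(cv2.cvtColor(f[v-60:v+60,u-50:u+50],cv2.COLOR_RGB2BGR),(266,320),interpolation=cv2.INTER_CUBIC)
X=np.array(s["position"])-[0,0,.09]
cv2.imwrite("pics/%s.png"%sys.argv[1],np.hstack([c(ims[n]["frame"],*np.clip(proj(ims[n],X),[50,60],[589,419]).astype(int)) for n in ims]))
print({n:proj(ims[n],X).astype(int) for n in ims})
for n,k,z in (("wrist","bush_left",.044),("wrist","nest_loaded_floor",.05),("wrist","upper_bush",.104),("scene","bush_left",.044)):
    e=place_of(k,ims[n])
    if e: print(n,k,np.round(e[0]["point"],1),round(e[0]["score"],2),np.round(at_z(ims[n],e[0]["point"],z),4))
E
python3 i.py crop3
```

```text
[0.48230555 0.35664548 0.18568264] [-0.21439983  1.0403413  -1.37270236] 10.4
{'wrist': array([320, 253]), 'scene': array([312, 344]), 'side': array([268, 204])}
wrist bush_left [335.  180.1] 0.81 [0.4931 0.3965 0.044 ]
wrist nest_loaded_floor [274.9 152.7] 0.92 [0.4488 0.4175 0.05  ]
wrist upper_bush [318.8 260.7] 0.66 [0.4809 0.3549 0.104 ]
scene bush_left [301. 369.] 0.62 [0.4912 0.3882 0.044 ]
```

View pics/crop3.png

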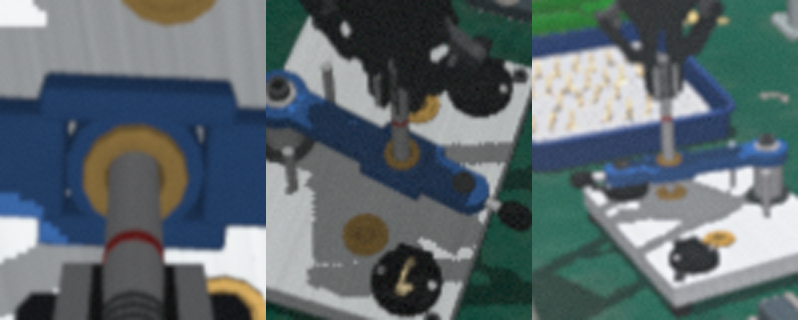

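The crops show the pin inside the arm bush in every view, with the ring still about 40 mm above it. I'll swing the arm along its arc to bush_left.

>>> apply_moves(
  deltas=[0,5,0,0,0,0,10,1,0,0,0,15,2,0,0,0,20,3,0,0,0,25,4.5,0,0,0,30,6.5,0,0,0,35,8.5,0,0,0,38,10,0,0,0,40,11,0,0,0,40,11,0,0,0,40,11,0,0],
)

```text
clock: 11.52
position: [0.493, 0.3967, 0.1852]
ee_rot: [-0.0, 0.707, 0.707, 0.0]
contact_force: [0.4, -0.1, -2.5]
width: 0.0105
gripper_force: 58.9
```

```bash
python3 i.py crop4
```

```text
[0.49294749 0.39641002 0.18535924] [-0.07036321 -0.32287089 -1.99410453] 11.6667
{'wrist': array([320, 253]), 'scene': array([296, 358]), 'side': array([268, 198])}
wrist bush_left [319.6 231.4] 0.86 [0.4924 0.3956 0.044 ]
wrist nest_loaded_floor [259.3 207. ] 0.66 [0.4462 0.4171 0.05  ]
wrist upper_bush [319.5 261.1] 0.92 [0.4924 0.3948 0.104 ]
scene bush_left [301.5 366.7] 0.87 [0.4928 0.3833 0.044 ]
```

View pics/crop4.png

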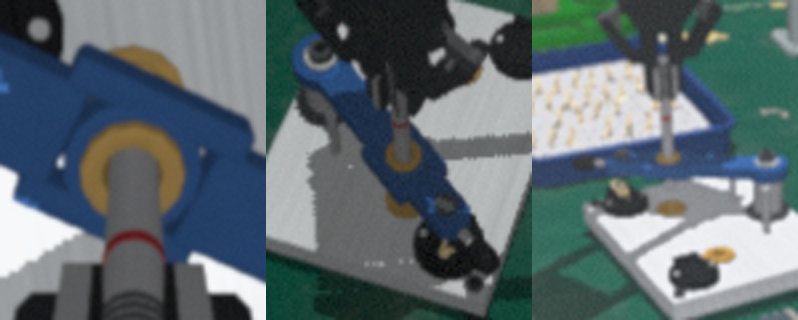

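The crops show the arm swung over the clasp, with the lower bush under the pin. The measured bush_left, about (0.493, 0.3965), matches the TCP, so I'll lower gently.

>>> apply_moves(
  deltas=[0,0,0,6,0,0,0,0,12,0,0,0,0,16,0,0,0,0,19,0,0,0,0,22,0,0,0,0,25,0,0,0,0,28,0,0,0,0,28,0],
)

```text
clock: 12.53
position: [0.4928, 0.3963, 0.1565]
ee_rot: [-0.0, 0.707, 0.707, -0.001]
contact_force: [0.7, -0.7, -2.4]
width: 0.0105
gripper_force: 58.9
```

>>> apply_moves(
  deltas=[0,0,0,4,0,0,0,0,8,0,0,0,0,12,0,0,0,0,15,0,0,0,0,15,0,0,0,0,15,0,0,0,0,15,0],
)

```text
clock: 13.12
position: [0.4932, 0.3966, 0.1424]
ee_rot: [0.0, 0.707, 0.707, 0.0]
contact_force: [0.3, -0.1, -1.3]
width: 0.0105
gripper_force: 58.9
```

```bash
python3 i.py crop5
```

```text
[0.49316698 0.39657586 0.14255532] [ 0.39638985 -0.48420684 -1.91697463] 13.2667
{'wrist': array([320, 253]), 'scene': array([297, 369]), 'side': array([269, 211])}
wrist bush_left [320.6 250.9] 0.97 [0.4933 0.395  0.044 ]
wrist nest_loaded_floor [252.3 221.5] 0.97 [0.4489 0.4178 0.05  ]
wrist upper_bush [318.4 290.3] 0.66 [0.492  0.3959 0.104 ]
scene bush_left [300.3 368.1] 0.64 [0.4934 0.387  0.044 ]
```

View pics/crop5.png

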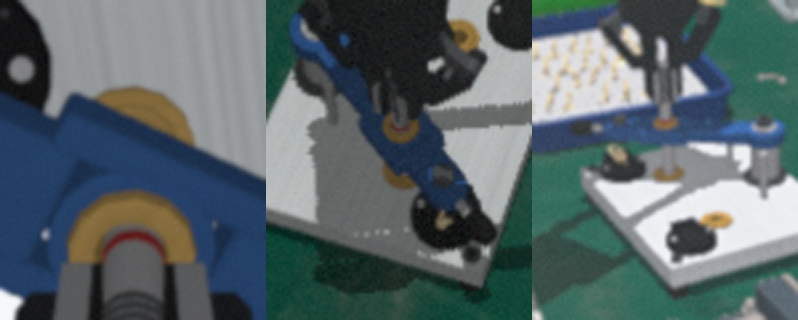

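The crops show the pin spanning both bushes and the ring just above the arm bush's mouth. I'll lower it 2 mm, let it settle and hand in.

>>> apply_moves(
  deltas=[0,0,0,1,0,0,0,0,2,0,0,0,0,2,0,0,0,0,2,0,0,0,0,2,0,0,0,0,2,0],
)

```text
clock: 13.97
position: [0.493, 0.3965, 0.1403]
ee_rot: [0.0, 0.707, 0.707, 0.0]
contact_force: [0.5, 0.9, -2.1]
width: 0.0107
gripper_force: 58.9
```

```bash
python3 -c "
from rig import *
s=get_state();print(s['position'],s['contact_force'],s['gripper_force']);print(sign_off())"
```

```text
[0.49304421 0.3964965  0.1403204 ] [ 0.48767871  0.8761122  -2.10086092] 58.87959050014615
the job is handed in; nothing more can be done
None
```

I've handed the job in with the pin held upright through the arm's bush and bush_left, its red ring about level with the arm bush's mouth (by eye and arm height) and the arm over the clasp; no verdict came back, and the bystanders weren't re-checked.

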